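# Re-thread the crossed filler plug of the chocolate melter

## Robot

A 6-joint arm with a two-finger parallel gripper is mounted at the origin on the work surface. World frame = base frame: x ahead of the robot, y to its left, z up, the work surface at z = 0. Lengths are in m, angles in rad, forces in N, time in s.
With the tool pointing down it reaches from about 0.25 to 0.725 m from the base axis. Payload 4 kg.
Tool frame: the origin (TCP) lies on the centre line of the jaws, within the pads' length; the fingertips stand 17 mm ahead of it and the grasp point (between the pads) lies 2 mm behind it; z points along the fingers, y is the line along which they close (so a half turn about z gives the same grasp; the last joint's range is limited). The gripper opens to 85 mm and grips with 20 to 120 N. Pads are 22 mm wide; open, the fingers measure 114 mm over their backs; the gripper's body (76 mm by 85 mm) begins 54 mm behind the grasp point. The pads swing forward as they close: fully open they stand 13 mm farther back than shut.
Start: joints at [-1.303, 0.241, 0.005, 1.335, 0, 1.571], TCP at [0.132, -0.482, 0.248] pointing down, gripper open.
Joint ranges: [-2.72, 2.72], [-1.05, 1.87], [-1.09, 1.28], [-1.99, 2.15], [-1.42, 1.44], [-3.14, 3.14]. Speed limits (rad/s): [2.79, 2.79, 3.14, 3.14, 3.14, 3.14].

## Interface

Orientations are given as a unit quaternion [x, y, z, w].
In Python, from workcell import bot, camera, get_calibration gives the robot as it stands.
- The arm moves only by the tool apply_moves, never from a script. Its argument "steps" is a list of rows, each a list of 3 entries, a list of its own where there are three numbers: the shift along the tool's x, y, z as a fraction of full scale, then the turn, a rotation vector about the tool's x, y, z as a fraction of full scale, then the opening, from 0 (shut) to 1 (fully open). A call has exactly 8 rows; each row shifts and turns the commanded pose from where the row before left it, along the tool's axes as they then stand; what a row does not reach is not made up. Full scale, the value 1, is 20 cm for a shift and pi rad for a turn. A row lasts 1/12 s, in which the tool goes at most 41.7 mm and 7.16 degrees, less where a joint would pass 70% of its speed; a pose out of reach is approached as far as the arm can. A call with a number of a shift or a turn outside -1 to 1 is refused whole. A call with a gripper value outside its range is refused whole. The fingers move at their own pace and stop on an object; the grip force is fixed at half the most. Time passes only in rows, so rows that do not move let the fingers close, or fill a call up. It gives the time, the measured TCP pose, the force, the opening and the grip force at its end, in the units of the state.
- bot.get_obs(): the state, without advancing time (a new reading comes with each control period).
- camera(name): name is "scene" or "top"; returns (picture, depth): 400x640x3 uint8, red, green, blue; 400x640 float32, m along the optical axis (not along the pixel's ray), 0 where there is no reading.
- get_calibration(name): a dict with "fov_y" (degrees; the focal length in pixels is half the picture's height over the tangent of half this angle, whatever the lens; pixels are square), "cx", "cy" (the principal point, pixels), "rvec" (rotation vector, rad) and "tvec" (3), from world to camera coordinates, as OpenCV has them. Camera axes: x right, y down, z forward; pixel columns grow to the right and rows downward; lengths in m; the calibration is good to about 2 mm. A picture is of the moment at which its call begins. get_calibration takes no time and is no camera call.
- bot.job_done(): hands the job in; it is judged then, once.
The state is a dict: "clock": time; "joint_pos": joint angles; "joint_vel": joint speeds; "tau": joint torques, N m; "eef_pos": TCP position; "tool_rot": TCP orientation; "ft_force": force on the tool from outside, world axes, zero at the start; "ft_torque": the same for the moment, N m; "grip_width": finger opening in m; "grasp_force": force on a finger pad.
Only numpy, scipy, OpenCV 4.12 (cv2) and the standard library are available. Lean on these libraries where they do the work, as an engineer would, in place of code of your own. Each camera call takes 0.05 s, during which the arm holds its last target. There are 200 camera calls.

## Task

One of the two filler plugs on the chocolate melter is sitting up on top of its collar, not in its thread. Turn it backward (counter-clockwise seen from above) until it drops into the notches, then drive it forward (clockwise) until it is fully home against its stop, and let go. Leave the other plug, which is already home, alone.

Things in the scene. Friction and masses are not known exactly. Their poses are not given: they have to be found in the camera images.
- plug: Proud steel plug: round, 38 mm diameter, 47 mm tall, topped by a grip bar 52 x 12 x 36 mm (47-83 mm above the underside). Loose, under 0.45 kg. Origin: centre of underside; z up, x along the bar. Lugs at +x and -x reach radius 31 mm, 8 mm wide, 30-35 mm up. Starts with lugs on top of the left or right collar, origin 68 mm above the counter, bar 40-60 deg clockwise of the notches.
- other_plug: Identical plug, already home in the other collar (origin 51 mm above the counter, bar about 71 degrees clockwise of melter x). Leave alone.
- melter: Fixed steel chocolate melter, 320 x 440 mm: front ledge 48 mm high, tanks behind 82 mm, lid knobs to 104 mm. Origin: centre of its footprint at counter height; x from the ledge to the tanks, y left, z up. Two collars, axes at x = -85, y = +90 and -90 mm. Both collars' notches lie along melter x, in front of and behind the bore. A spoon and a cup lower than the collars lie on the ledge.
- left_collar (a point): Centre of the left collar's top, 98 mm up; both collars alike, 78 mm diameter. With the bar within 13 deg of the notches (each 23 mm wide) a plug can drop 13 mm (origin 55 mm up). Then clockwise under the lip, sinking 4 mm more, to a stop at 72 deg (origin 51 mm, round top flush). Back stop at 14 deg once dropped. Bore play 1 mm; turns freely; sinks only by its weight or your hand.
There are look-alikes about, which are no part of the job. What is shaped like the plug but orange is not meant.

How it is judged:
By the outcome, as a careful person would: the job done as asked, in the order asked, and still so for the second after the job is handed in, with the robot touching nothing.
It also fails if it takes over 35 s, if anything falls off the work surface, if the arm or the gripper's body presses on something with over 40 N, if the wrist force passes 120 N, or if a joint passes its speed limit or range.

## Working session

There is one attempt and no reset: what is moved stays moved. The work goes in short steps, Python scripts to look and compute and a tool call to move; the robot and the scene stay as the last step left them, time stands still between calls to the robot, and variables do not carry over. Pictures are saved under pics/ and viewed, at most 10 in all, crops included, and the job is handed in when it is done.

Besides the shell and the picture viewer there is one more tool, called after "Request:" by a JSON object that holds its "method" and its "body", one argument or row to a line. apply_moves: Moves the arm, as the interface text tells. Its arguments: {"type":"object","properties":{"steps":{"type":"array"}},"required":["steps"]}

```bash
mkdir -p pics; cat > h.py <<'E'
import numpy as np,cv2
from workcell import bot,camera,get_calibration
def cal(n):
    c=get_calibration(n);f=200/np.tan(np.radians(c["fov_y"])/2)
    R=cv2.Rodrigues(np.array(c["rvec"],float))[0];return f,c["cx"],c["cy"],R,np.array(c["tvec"],float).ravel()
def pts(n,d):
    f,cx,cy,R,t=cal(n);v,u=np.mgrid[:400,:640]
    P=np.stack([(u-cx)/f*d,(v-cy)/f*d,d],-1);W=(P-t)@R;W[d==0]=np.nan;return W
def onz(n,u,v,z):
    f,cx,cy,R,t=cal(n);r=R.T@np.array([(u-cx)/f,(v-cy)/f,1]);o=-R.T@t;return o+r*(z-o[2])/r[2]
E
python3 - <<'E'
from h import *
for n in("scene","top"):
    p,d=camera(n);cv2.imwrite(f"pics/{n}0.png",p[:,:,::-1]);np.save(f"pics/{n}0.npy",d);print(n,get_calibration(n),-cal(n)[3].T@cal(n)[4])
print(bot.get_obs())
E
```

```text
scene {'fov_y': 49.78732743366028, 'cx': 320.9729197299391, 'cy': 196.18759031697857, 'rvec': array([ 1.94782011,  0.99040693, -0.50969128]), 'tvec': array([-0.32113597, -0.13518257,  1.06132426])} [ 0.95879233 -0.33239431  0.46695087]
top {'fov_y': 42.940196749985446, 'cx': 315.3416312683413, 'cy': 190.9534044849876, 'rvec': array([ 2.12918221, -2.17694949,  0.09180133]), 'tvec': array([0.05042079, 0.47997655, 0.95302689])} [0.37327475 0.01681367 1.00078132]
{'clock': 0.1, 'joint_pos': array([-1.30299850e+00,  2.41376059e-01,  3.86006460e-03,  1.33520321e+00,
       -1.81475744e-05,  1.57078741e+00]), 'joint_vel': array([-0.00074192, -0.00127472,  0.00287524, -0.00024915, -0.00013448,
        0.0011258 ]), 'tau': array([-1.22344212e-03, -3.73137474e+01,  2.53009665e+01,  1.08679783e-02,
       -7.61739557e-05, -6.32709927e-06]), 'eef_pos': array([ 0.13215783, -0.48166419,  0.24748319]), 'tool_rot': array([ 9.91047872e-01,  1.33503525e-01, -1.37339877e-04, -9.51624247e-04]), 'ft_force': array([ 0.91909165, -0.42070328,  0.5276956 ]), 'ft_torque': array([-0.00042515,  0.00914452,  0.03441398]), 'grasp_force': 0.0, 'grip_width': 0.08589563887616304}
```

View pics/top0.png

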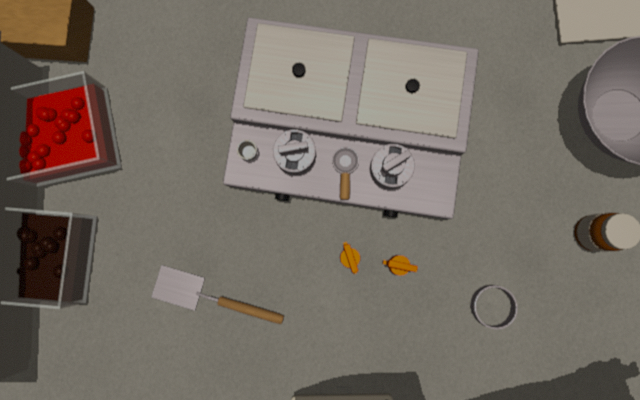

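View pics/scene0.png

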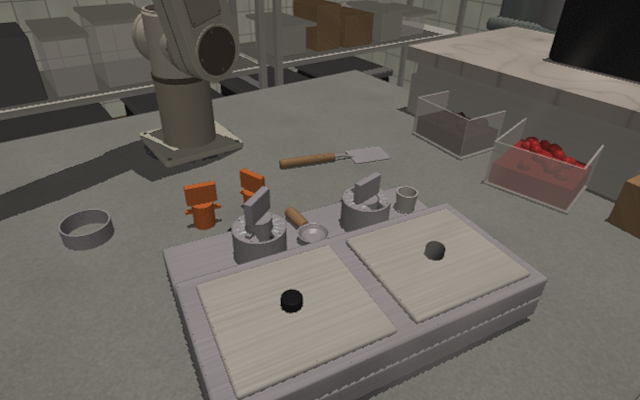

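Top view: two steel plugs, at (295,152) in the left collar and (393,165) in the right collar. The two orange ones at (349,258) and (400,265) are decoys. In the scene view the right-collar plug at (258,215) looks taller. I'll check this with depth and an enlarged crop.

```bash
python3 - <<'E'
from h import *
d=np.load("pics/top0.npy");W=pts("top",d);p=cv2.imread("pics/top0.png")
v,u=np.mgrid[:400,:640]
for n,c in(("L",(295,152)),("R",(393,165))):
    m=(np.hypot(u-c[0],v-c[1])<30)
    z=W[...,2]
    top=np.nanpercentile(z[m],99);b=m&(z>top-.008)
    Q=W[b];rect=cv2.minAreaRect((Q[:,:2]*1000).astype(np.float32))
    q=Q[:,:2]-Q[:,:2].mean(0);w,V=np.linalg.eigh(q.T@q);a=V[:,1]
    print(n,top,Q.mean(0),b.sum(),"bar ang",np.degrees(np.arctan2(a[1],a[0]))%180,rect)
    r=m&(abs(z-.098)<.005);cc,rr=cv2.minEnclosingCircle((W[r][:,:2]*1000).astype(np.float32));print(" collar",cc,rr)
for uv,z in(((248,18),.082),((477,48),.082),((226,185),.048),((453,217),.048)): print(uv,onz("top",*uv,z))
# tank region minAreaRect
m=(abs(W[...,2]-.082)<.005)&(u>225)&(u<485)&(v<155);m=cv2.morphologyEx(m.astype(np.uint8),cv2.MORPH_OPEN,np.ones((5,5)))>0
print("tank",cv2.minAreaRect((W[m][:,:2]*1000).astype(np.float32)))
m=((abs(W[...,2]-.082)<.006)|(abs(W[...,2]-.048)<.006))&(u>215)&(u<490)&(v<225);m=cv2.morphologyEx(m.astype(np.uint8),cv2.MORPH_OPEN,np.ones((5,5)))>0
print("all",cv2.minAreaRect((W[m][:,:2]*1000).astype(np.float32)))
a=cv2.resize(p[120:215,240:440],(800,380),interpolation=3);cv2.imwrite("pics/crop1.png",a)
E
```

```text
L 0.1352574855935378 [0.54824143 0.07560201 0.13315275] 217 bar ang 99.12885188009858 ((548.947265625, 75.50428009033203), (12.980292320251465, 51.724342346191406), 8.996719360351562)
 collar (548.99609375, 75.39219665527344) 39.021400451660156
R 0.15189408348066846 [ 0.51712935 -0.1011104   0.15014801] 224 bar ang 120.07232631339868 ((517.7120971679688, -101.67645263671875), (11.992109298706055, 52.18820571899414), 30.395748138427734)
 collar (517.6190795898438, -101.62907409667969) 38.92863845825195
(248, 18) [0.80770498 0.15929044 0.082     ]
(477, 48) [ 0.73530269 -0.2678763   0.082     ]
(226, 185) [0.49401198 0.20849738 0.048     ]
(453, 217) [ 0.4238172  -0.21605828  0.048     ]
tank ((664.861083984375, -36.21478271484375), (439.9326477050781, 223.26304626464844), 80.23323059082031)
all ((616.4342041015625, -27.715362548828125), (440.46710205078125, 321.59674072265625), 80.23323059082031)
```

View pics/crop1.png

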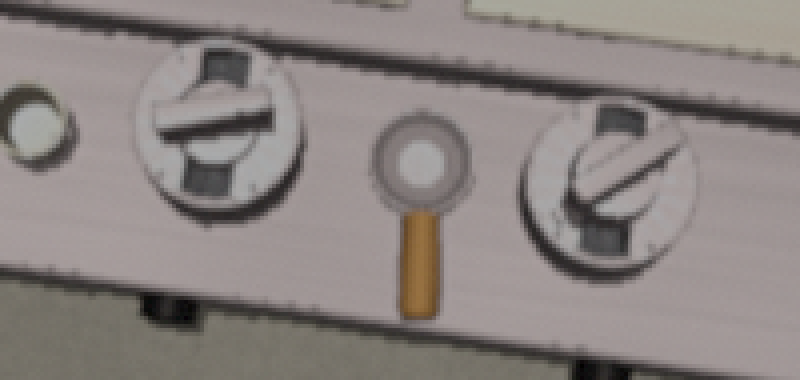

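The right plug, at (517.7, -101.7) mm, has its top at 151 mm (68+83), so it is the proud one. It is steel and its bar is at about -60°, 50° clockwise of the notches at about -10°. The left plug's top is at 135 mm, so it is home. I'll move above the right plug, then turn to align with its bar.

Request:
{"method": "apply_moves", "body": {
  "steps": [
    [[0.1477,-0.0827,0],[0,0,0],1],
    [[0.1477,-0.0827,0],[0,0,0],1],
    [[0.1477,-0.0827,0],[0,0,0],1],
    [[0.1477,-0.0827,0],[0,0,0],1],
    [[0.1477,-0.0827,0],[0,0,0],1],
    [[0.1477,-0.0827,0],[0,0,0],1],
    [[0.1477,-0.0827,0],[0,0,0],1],
    [[0.1477,-0.0827,0],[0,0,0],1]
  ]
}}

```text
clock: 0.77
eef_pos: [0.3258, -0.2905, 0.248]
tool_rot: [0.991, 0.133, -0.0, -0.0]
ft_force: [0.7, -1.0, 0.3]
grip_width: 0.0854
grasp_force: 0.0
```

Request:
{"method": "apply_moves", "body": {
  "steps": [
    [[0.1477,-0.0827,0],[0,0,0],1],
    [[0.1477,-0.0827,0],[0,0,0],1],
    [[0.1477,-0.0827,0],[0,0,0],1],
    [[0.1477,-0.0827,0],[0,0,0],1],
    [[0.1477,-0.0827,0],[0,0,0],1],
    [[0.1477,-0.0827,0],[0,0,0],1],
    [[0.1477,-0.0827,0],[0,0,0],1],
    [[0.1477,-0.0827,0],[0,0,0],1]
  ]
}}

```text
clock: 1.43
eef_pos: [0.5187, -0.1004, 0.2478]
tool_rot: [0.991, 0.134, -0.0, -0.0]
ft_force: [-0.4, -1.7, -0.4]
grip_width: 0.0852
grasp_force: 0.0
```

Request:
{"method": "apply_moves", "body": {
  "steps": [
    [[0,0,0],[0,0,-0.0364],1],
    [[0,0,0],[0,0,-0.0364],1],
    [[0,0,0],[0,0,-0.0364],1],
    [[0,0,0],[0,0,-0.0364],1],
    [[0,0,0],[0,0,-0.0364],1],
    [[0,0,0],[0,0,-0.0364],1],
    [[0,0,0],[0,0,-0.0364],1],
    [[0,0,0],[0,0,-0.0364],1]
  ]
}}

```text
clock: 2.1
eef_pos: [0.5177, -0.1018, 0.2477]
tool_rot: [0.829, 0.56, -0.0, -0.001]
ft_force: [0.1, -1.0, 0.1]
grip_width: 0.0854
grasp_force: 0.0
```

Request:
{"method": "apply_moves", "body": {
  "steps": [
    [[0,0,0],[0,0,-0.0364],1],
    [[0,0,0],[0,0,-0.0364],1],
    [[0,0,0],[0,0,-0.0364],1],
    [[0,0,0],[0,0,-0.0364],1],
    [[0,0,0],[0,0,-0.0364],1],
    [[0,0,0],[0,0,-0.0364],1],
    [[0,0,0],[0,0,-0.0364],1],
    [[0,0,0],[0,0,-0.0364],1]
  ]
}}

```text
clock: 2.77
eef_pos: [0.5177, -0.1018, 0.2477]
tool_rot: [0.496, 0.868, -0.0, -0.001]
ft_force: [0.7, 1.4, -0.2]
grip_width: 0.0855
grasp_force: 0.0
```

```bash
cat >> h.py <<'E'
from scipy.spatial.transform import Rotation as Ro
def st():
    o=bot.get_obs();R=Ro.from_quat(o["tool_rot"]).as_matrix()
    print("t",round(o["clock"],2),"p",np.round(o["eef_pos"]*1000,1),"bar",round(np.degrees(np.arctan2(R[1,0],R[0,0])),2),"z",np.round(R[:,2],4),"F",np.round(o["ft_force"],1),"T",np.round(o["ft_torque"],2),"w",round(o["grip_width"]*1000,1),"g",round(o["grasp_force"],1),"q",np.round(o["joint_pos"],2))
    return o,R
E
python3 -c "
from h import *
o,R=st();print((R.T@(np.array([.5177,-.1017,.140])-o['eef_pos']))/.2)"
```

```text
t 2.77 p [ 517.7 -101.8  247.7] bar 120.5 z [-1.3e-03  3.0e-04 -1.0e+00] F [ 0.7  1.4 -0.2] T [ 0.04 -0.   -0.  ] w 85.5 g 0.0 q [-0.19  0.3   0.08  1.35 -0.    0.84]
[1.43587513e-04 8.55525517e-04 5.38533116e-01]
```

Request:
{"method": "apply_moves", "body": {
  "steps": [
    [[0,0,0.09],[0,0,0],1],
    [[0,0,0.09],[0,0,0],1],
    [[0,0,0.09],[0,0,0],1],
    [[0,0,0.09],[0,0,0],1],
    [[0,0,0.09],[0,0,0],1],
    [[0,0,0.088],[0,0,0],1],
    [[0,0,0],[0,0,0],1],
    [[0,0,0],[0,0,0],0.5]
  ]
}}

```text
clock: 3.43
eef_pos: [0.5169, -0.1017, 0.1396]
tool_rot: [0.499, 0.867, -0.001, -0.002]
ft_force: [-0.1, 0.3, 1.0]
grip_width: 0.0751
grasp_force: 0.0
```

Request:
{"method": "apply_moves", "body": {
  "steps": [
    [[0,0,0],[0,0,0],0.3],
    [[0,0,0],[0,0,0],0.2],
    [[0,0,0],[0,0,0],0.1],
    [[0,0,0],[0,0,0],0],
    [[0,0,0],[0,0,0],0],
    [[0,0,0],[0,0,0],0],
    [[0,0,0],[0,0,0],0],
    [[0,0,0],[0,0,0],0]
  ]
}}

```text
clock: 4.1
eef_pos: [0.5182, -0.1022, 0.1415]
tool_rot: [0.499, 0.867, -0.0, 0.001]
ft_force: [-2.5, -0.6, 6.6]
grip_width: 0.0111
grasp_force: 59.3
```

```bash
python3 -c "
from h import *
st()"
```

```text
t 4.1 p [ 518.2 -102.2  141.5] bar 120.16 z [ 7.e-04 -8.e-04 -1.e+00] F [-2.5 -0.6  6.6] T [-0.17  0.57  0.03] w 11.1 g 59.3 q [-0.19  0.37 -0.11  1.09 -0.    0.85]
```

Request:
{"method": "apply_moves", "body": {
  "steps": [
    [[0,0,0],[0,0,-0.0345],0],
    [[0,0,0],[0,0,-0.0345],0],
    [[0,0,0],[0,0,-0.0345],0],
    [[0,0,0],[0,0,-0.0345],0],
    [[0,0,0],[0,0,-0.0345],0],
    [[0,0,0],[0,0,-0.0345],0],
    [[0,0,0],[0,0,-0.0345],0],
    [[0,0,0],[0,0,-0.0345],0]
  ]
}}

```text
clock: 4.77
eef_pos: [0.5178, -0.1013, 0.1399]
tool_rot: [0.086, 0.996, 0.001, -0.0]
ft_force: [1.1, 0.7, -3.1]
grip_width: 0.0112
grasp_force: 58.3
```

```bash
python3 -c "
from h import *
st()"
```

```text
t 4.77 p [ 517.8 -101.3  139.9] bar 170.18 z [-8.0e-04  1.7e-03 -1.0e+00] F [ 1.1  0.7 -3.1] T [ 0.33 -0.22 -0.04] w 11.2 g 58.3 q [-0.19  0.37 -0.11  1.09  0.   -0.02]
```

Request:
{"method": "apply_moves", "body": {
  "steps": [
    [[0,0,0.01],[0,0,0],0],
    [[0,0,0.01],[0,0,0],0],
    [[0,0,0.01],[0,0,0],0],
    [[0,0,0.01],[0,0,0],0],
    [[0,0,0.01],[0,0,0],0],
    [[0,0,0.01],[0,0,0],0],
    [[0,0,0.005],[0,0,0],0],
    [[0,0,0],[0,0,0],0]
  ]
}}

```text
clock: 5.43
eef_pos: [0.5183, -0.1017, 0.1286]
tool_rot: [0.089, 0.996, 0.0, 0.001]
ft_force: [-1.5, 2.2, 4.5]
grip_width: 0.0107
grasp_force: 59.3
```

```bash
python3 -c "
from h import *
st()"
```

```text
t 5.43 p [ 518.3 -101.7  128.6] bar 169.84 z [ 1.1e-03  5.0e-04 -1.0e+00] F [-1.5  2.2  4.5] T [ 0.75  0.13 -0.04] w 10.7 g 59.3 q [-0.19  0.38 -0.13  1.06  0.   -0.02]
```

It dropped 13 mm under low force. Now I'll drive it clockwise.

Request:
{"method": "apply_moves", "body": {
  "steps": [
    [[0,0,0.0015],[0,0,0.036],0],
    [[0,0,0.0015],[0,0,0.036],0],
    [[0,0,0.0015],[0,0,0.036],0],
    [[0,0,0.0015],[0,0,0.036],0],
    [[0,0,0.0015],[0,0,0.036],0],
    [[0,0,0.0015],[0,0,0.036],0],
    [[0,0,0.0015],[0,0,0.036],0],
    [[0,0,0.0015],[0,0,0.036],0]
  ]
}}

```text
clock: 6.1
eef_pos: [0.5187, -0.1023, 0.1261]
tool_rot: [0.517, 0.856, 0.0, 0.001]
ft_force: [0.5, 1.7, 1.4]
grip_width: 0.0112
grasp_force: 59.0
```

```bash
python3 -c "
from h import *
st()"
```

```text
t 6.1 p [ 518.7 -102.3  126.1] bar 117.67 z [ 0.0019 -0.001  -1.    ] F [0.5 1.7 1.4] T [ 0.31 -0.21  0.03] w 11.2 g 59.0 q [-0.19  0.38 -0.13  1.06 -0.    0.89]
```

Request:
{"method": "apply_moves", "body": {
  "steps": [
    [[0,0,0.002],[0,0,0.02],0],
    [[0,0,0.002],[0,0,0.02],0],
    [[0,0,0.002],[0,0,0.02],0],
    [[0,0,0.002],[0,0,0.02],0],
    [[0,0,0.002],[0,0,0.02],0],
    [[0,0,0.001],[0,0,0.015],0],
    [[0,0,0],[0,0,0],0],
    [[0,0,0],[0,0,0],0]
  ]
}}

```text
clock: 6.77
eef_pos: [0.5173, -0.1024, 0.1246]
tool_rot: [0.661, 0.751, -0.001, 0.0]
ft_force: [-5.4, 1.0, 9.4]
grip_width: 0.0109
grasp_force: 60.2
```

```bash
python3 -c "
from h import *
st()"
```

```text
t 6.77 p [ 517.3 -102.4  124.6] bar 97.3 z [-6.0e-04 -1.6e-03 -1.0e+00] F [-5.4  1.   9.4] T [0.16 1.09 0.16] w 10.9 g 60.2 q [-0.19  0.38 -0.14  1.05 -0.    1.25]
```

Request:
{"method": "apply_moves", "body": {
  "steps": [
    [[0,0,0],[0,0,0.006],0],
    [[0,0,0],[0,0,0.006],0],
    [[0,0,0],[0,0,0.006],0],
    [[0,0,0],[0,0,0.004],0],
    [[0,0,0],[0,0,0],0],
    [[0,0,0],[0,0,0],0],
    [[0,0,0],[0,0,0],0],
    [[0,0,0],[0,0,0],0]
  ]
}}

```text
clock: 7.43
eef_pos: [0.5172, -0.1025, 0.1246]
tool_rot: [0.685, 0.729, -0.001, 0.001]
ft_force: [-4.6, -0.1, 9.6]
grip_width: 0.0112
grasp_force: 79.0
```

```bash
python3 -c "
from h import *
st()"
```

```text
t 7.43 p [ 517.2 -102.5  124.6] bar 93.6 z [-0.001  -0.0027 -1.    ] F [-4.6 -0.1  9.6] T [-0.13  1.21  1.71] w 11.2 g 79.0 q [-0.19  0.38 -0.14  1.05 -0.    1.31]
```

The torque rose to 1.7 N·m at z -17 mm, so the plug is against the stop. I'll release and rise.

Request:
{"method": "apply_moves", "body": {
  "steps": [
    [[0,0,0],[0,0,0],0.3],
    [[0,0,0],[0,0,0],0.6],
    [[0,0,0],[0,0,0],1],
    [[0,0,0],[0,0,0],1],
    [[0,0,0],[0,0,0],1],
    [[0,0,0],[0,0,0],1],
    [[0,0,0],[0,0,0],1],
    [[0,0,0],[0,0,0],1]
  ]
}}

```text
clock: 8.1
eef_pos: [0.5181, -0.1019, 0.123]
tool_rot: [0.686, 0.727, -0.0, -0.0]
ft_force: [0.9, 0.3, 0.4]
grip_width: 0.0857
grasp_force: 0.0
```

Request:
{"method": "apply_moves", "body": {
  "steps": [
    [[0,0,-0.05],[0,0,0],1],
    [[0,0,-0.1],[0,0,0],1],
    [[0,0,-0.1],[0,0,0],1],
    [[0,0,-0.1],[0,0,0],1],
    [[0,0,-0.1],[0,0,0],1],
    [[0,0,-0.1],[0,0,0],1],
    [[0,0,0],[0,0,0],1],
    [[0,0,0],[0,0,0],1]
  ]
}}

```text
clock: 8.77
eef_pos: [0.519, -0.1021, 0.2349]
tool_rot: [0.686, 0.727, 0.001, 0.002]
ft_force: [-0.2, -0.5, -0.4]
grip_width: 0.0854
grasp_force: 0.0
```

Request:
{"method": "apply_moves", "body": {
  "steps": [
    [[0,0.15,0],[0,0,0],1],
    [[0,0.15,0],[0,0,0],1],
    [[0,0.15,0],[0,0,0],1],
    [[0,0.15,0],[0,0,0],1],
    [[0,0.15,0],[0,0,0],1],
    [[0,0.15,0],[0,0,0],1],
    [[0,0,0],[0,0,0],1],
    [[0,0,0],[0,0,0],1]
  ]
}}

```text
clock: 9.43
eef_pos: [0.6979, -0.091, 0.2284]
tool_rot: [0.686, 0.728, -0.002, -0.003]
ft_force: [0.1, 0.4, -1.6]
grip_width: 0.0854
grasp_force: 0.0
```

```bash
python3 - <<'E'
from h import *
st()
p,d=camera("top");W=pts("top",d);v,u=np.mgrid[:400,:640];z=W[...,2]
for n,c in(("L",(295,152)),("R",(393,165))):
    m=(np.hypot(u-c[0],v-c[1])<30)&(z<.18)
    if m.sum()<50: print("hid");continue
    t=np.nanpercentile(z[m],99);b=m&(z>t-.008);Q=W[b][:,:2];q=Q-Q.mean(0);a=np.linalg.eigh(q.T@q)[1][:,1]
    print(n,t,Q.mean(0),b.sum(),np.degrees(np.arctan2(a[1],a[0]))%180)
cv2.imwrite("pics/top1.png",p[:,:,::-1])
s,_=camera("scene");cv2.imwrite("pics/scene1.png",s[:,:,::-1])
E
```

```text
t 9.43 p [697.9 -91.  228.4] bar 93.39 z [-6.3e-03  7.0e-04 -1.0e+00] F [ 0.1  0.4 -1.6] T [ 0.02  0.01 -0.02] w 85.4 g 0.0 q [-0.13  0.69  0.66  1.55 -0.    1.38]
L 0.13511398135080632 [0.54821445 0.07550675] 218 98.91812063264032
hid
```

View pics/top1.png

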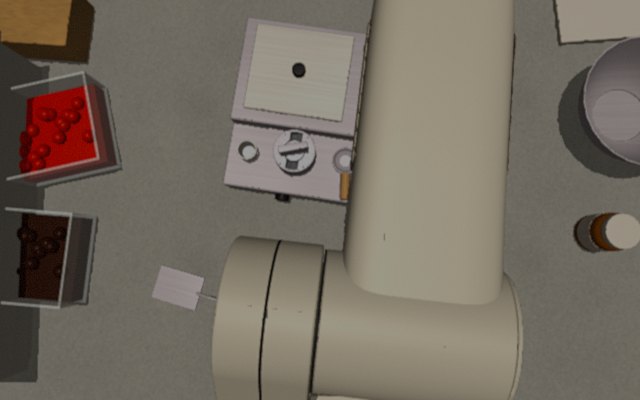

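The arm hides the right collar in this top view; the left plug at (295,152) is unchanged. I'll swing the arm aside to check.

Request:
{"method": "apply_moves", "body": {
  "steps": [
    [[-0.1,-0.12,0],[0,0,0],1],
    [[-0.1,-0.12,0],[0,0,0],1],
    [[-0.15,-0.12,0],[0,0,0],1],
    [[-0.15,-0.12,0],[0,0,0],1],
    [[-0.15,-0.12,0],[0,0,0],1],
    [[-0.15,-0.12,0],[0,0,0],1],
    [[-0.15,-0.12,0],[0,0,0],1],
    [[-0.15,-0.12,0],[0,0,0],1]
  ]
}}

```text
clock: 10.2
eef_pos: [0.5161, -0.323, 0.2348]
tool_rot: [0.686, 0.727, 0.0, 0.001]
ft_force: [0.4, -0.6, 0.1]
grip_width: 0.085
grasp_force: 0.0
```

Request:
{"method": "apply_moves", "body": {
  "steps": [
    [[-0.15,-0.12,0],[0,0,0],1],
    [[-0.15,-0.12,0],[0,0,0],1],
    [[-0.15,-0.12,0],[0,0,0],1],
    [[-0.15,-0.12,0],[0,0,0],1],
    [[-0.1,-0.1,0],[0,0,0],1],
    [[0,0,0],[0,0,0],1],
    [[0,0,0],[0,0,0],1],
    [[0,0,0],[0,0,0],1]
  ]
}}

```text
clock: 10.87
eef_pos: [0.4107, -0.468, 0.2342]
tool_rot: [0.686, 0.727, 0.0, 0.0]
ft_force: [0.1, 0.8, -0.5]
grip_width: 0.0853
grasp_force: 0.0
```

```bash
python3 - <<'E'
from h import *
st()
p,d=camera("top");W=pts("top",d);v,u=np.mgrid[:400,:640];z=W[...,2]
for n,c in(("L",(295,152)),("R",(393,165))):
    m=(np.hypot(u-c[0],v-c[1])<30)&(z<.18)
    if m.sum()<50: print("hid");continue
    t=np.nanpercentile(z[m],99);b=m&(z>t-.008);Q=W[b][:,:2];q=Q-Q.mean(0);a=np.linalg.eigh(q.T@q)[1][:,1]
    print(n,t,Q.mean(0),b.sum(),np.degrees(np.arctan2(a[1],a[0]))%180)
cv2.imwrite("pics/crop2.png",cv2.resize(p[120:215,240:440,::-1],(800,380),interpolation=3))
E
```

```text
t 10.87 p [ 410.7 -468.   234.2] bar 93.32 z [ 1.e-03 -3.e-04 -1.e+00] F [ 0.1  0.8 -0.5] T [ 0.02  0.02 -0.01] w 85.3 g 0.0 q [-0.85  0.5   0.34  1.41  0.    0.66]
L 0.13505502709698064 [0.54824008 0.07544344] 218 98.96436656876331
R 0.13510340890508019 [ 0.51736779 -0.10081727] 220 97.75638794018906
```

View pics/crop2.png

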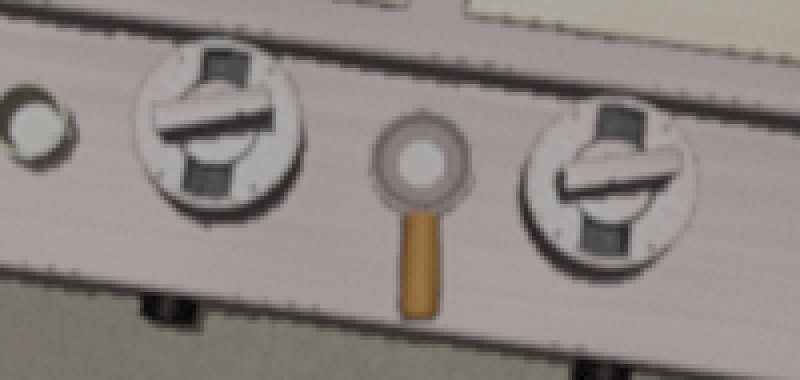

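Both bars now match: the right plug (crop at 620,175) has its top at 135 mm and is about 72° clockwise of the notches. The left plug is unchanged.

```bash
python3 -c "
from workcell import bot
print(bot.job_done())"
```

```text
the job is handed in; nothing more can be done
None
```

The right plug was turned back until it dropped into its notches, driven clockwise to its stop and released; its top now measures 135 mm, level with the left plug, which I left alone, and the job was handed in at about 11 s.

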